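# Put the espresso tools back on their docks

### The job

Put the espresso tools away in their tray: stand the wooden-handled tamper on the dock with the black pad, put the dark dosing ring (the funnel) flat over the dock with the post, and stand the deep filter basket upright in the plain round recess of the third dock with the leveller sitting level in the basket's mouth, its narrow disc downward. The small all-metal tamper, the shallow basket and the roll of black tape do not belong to the set: leave them where they are.

Things in the scene. Friction and masses are not known exactly. Their poses are not given: they have to be found in the camera images.
- tamper_mid (a point): Wooden-handled coffee tamper, standing upright: steel base 51 mm in diameter, 11 mm high, thin neck, dark wooden handle; 86 mm tall, 0.30 kg. The point is on its axis half-way up (43 mm above the underside), z up. The handle is 34 to 35 mm thick from 56 to 76 mm above the underside: grip it there.
- basket_mid (a point): Deep filter basket, an open steel cup standing upright, 32 mm tall, 0.08 kg: outside 43 mm in diameter at the floor, 51 mm below the rim; flat rim 60 mm in diameter, 27.5 to 32 mm above the underside: grip it across the rim. Mouth 47 mm wide. The point is on its axis half-way up (16 mm above the underside), z up.
- leveller_mid (a point): Coffee leveller, a metal puck 32 mm tall, 0.16 kg: knurled cap 56 mm in diameter, 10 to 32 mm above the underside, over a narrow disc 41 mm in diameter, tapered to 34 mm below. Stands disc down. The point is on its axis half-way up (16 mm), z up. With the cap resting on the basket's rim and the disc in the mouth it is 22 mm above the basket's point.
- funnel_mid (a point): Dosing ring (funnel) of dark metal, open right through, 26 mm tall, 0.06 kg: outside 58 mm in diameter, bore 50 to 51 mm. It lies flat. The point is on its axis half-way up (13 mm above the underside), z up.
- pad_dock_seat (a point): Pad dock: one of three oak blocks, 74 x 74 mm, 76 mm apart in a row in a steel tray, all fixed, tops 40 mm above the worktop. Round recess 60 mm wide, its rim chamfered by 4 mm, with a black rubber pad as floor 10 mm below the top. The point is the centre of the pad; z up, y along the row, x across it. Grips that close across the row keep clear of the neighbours.
- bore_dock_seat (a point): Dock with the plain recess: oak block like the others, top 40 mm above the worktop, with a bare wooden round recess 56 mm wide and 6 mm deep, its rim chamfered by 3 mm, for the deep basket. The point is the centre of the recess's floor; z up, y along the row of docks. (Wall cupboards hang over the back of the worktop, from 0.62 m in front of the robot and 0.53 m above it.)
- post_dock_seat (a point): Dock with the post: oak block like the others, flat top 40 mm above the worktop, with a round tapered post 18 mm high in its middle, 41 mm in diameter at the foot, 28 mm at its top. The funnel goes over it and lies on the block. The point is the centre of the post's foot, level with the block's top; z up, y along the row of docks.
- small_tamper_mid (a point): Look-alike, stays: small all-aluminium tamper without wood, base 41 mm in diameter, 60 mm tall. The point is on its axis half-way up.
- shallow_basket_mid (a point): Look-alike, stays: shallow steel single-shot basket, 15 mm tall, rim 60 mm in diameter, with a broad flat shoulder and a small cup 30 mm wide in the middle. The point is on its axis half-way up.
- tape_mid (a point): Look-alike, stays: roll of black tape, 62 mm in diameter and 19 mm high, lying flat, with a pale core. The point is at its centre half-way up.
Not all that is in view belongs to the job. Leave any blue look-alike of the part that bears tamper_mid alone.

How it is judged (in metres and radians):
At the end, for the whole second after the job is handed in: Tamper on the pad, deep basket in the plain recess and leveller in its mouth (each within 8 mm of the axis), funnel over the post (10 mm); each upright within 0.12 rad and down on its seat (heights within 3 mm for the basket, 4 mm for the others), released and at rest (horizontal distance between tamper_mid and pad_dock_seat below 0.008 m and z of tamper_mid in the frame of pad_dock_seat between 0.039 and 0.047 m and angle between each of tamper_mid, basket_mid, funnel_mid, leveller_mid's own z axis and vertical below 0.12 rad and horizontal distance between basket_mid and bore_dock_seat below 0.008 m and z of basket_mid in the frame of bore_dock_seat between 0.013 and 0.019 m and horizontal distance between funnel_mid and post_dock_seat below 0.01 m and z of funnel_mid in the frame of post_dock_seat between 0.009 and 0.017 m and horizontal distance between leveller_mid and basket_mid below 0.008 m and z of leveller_mid in the frame of basket_mid between 0.018 and 0.026 m and linear speed of each of tamper, basket, leveller, funnel below 0.02 m/s); the robot touches nothing.
It fails at once if the small aluminium tamper is moved by more than 30 mm (distance of small_tamper_mid from where it was at the start of the episode above 0.03 m).
It fails at once if the shallow basket is moved by more than 30 mm (distance of shallow_basket_mid from where it was at the start of the episode above 0.03 m).
It fails at once if the roll of tape is moved by more than 30 mm (distance of tape_mid from where it was at the start of the episode above 0.03 m).
It also fails if it takes over 122 s, if anything falls off the work surface, if the arm or the gripper's body presses on something with over 40 N, if the wrist force passes 120 N, or if a joint passes its speed limit or range.

### The arm

A 6-joint arm with a two-finger parallel gripper is mounted at the origin on a cart in front of the work surface, level with it; the furniture and walls round the work are solid. World frame = base frame: x ahead of the robot, y to its left, z up, the work surface at z = 0. Lengths are in mm, angles in rad, forces in N, time in s.
With the tool pointing down it reaches from about 350 to 775 mm from the base axis. Payload 7.3 kg.
Tool frame: the origin (TCP) lies at the very end of the fingers, on their centre line; the grasp point (between the pads) lies 19 mm behind it; z points along the fingers, y is the line along which they close (so a half turn about z gives the same grasp; the last joint's range is limited). The gripper opens to 92 mm and grips with 3 to 60 N. Pads are 19 mm wide; open, the fingers measure 130 mm over their backs; the gripper's body (75 mm by 190 mm) begins 47 mm behind the grasp point.
Start: joints at [1.159, 0.342, 1.524, -0, 1.275, -0.146], TCP at [137.892, 506.587, 226.741] pointing down, gripper open.
Joint ranges: [-2.53, 2.53], [-0.77, 2.02], [0.04, 2.7], [-1, 4.14], [0.28, 2.66], [-3.11, 3.11]. Speed limits (rad/s): [2.57, 2.57, 3.14, 3.14, 3.14, 3.14].

### API

Orientations are given as [roll, pitch, yaw] about the fixed x, y, z axes, in that order (R = Rz(yaw) Ry(pitch) Rx(roll)).
In Python, from plant import get_obs, capture, close_job gives the robot as it stands. The module is installed in compiled form; this text tells all that it offers.
- The arm moves only by the shell command python3 -m handwheel 'ROWS'. ROWS is JSON, a list of rows, each a list of 3 entries, a list of its own where there are three numbers: the turn, a rotation vector about the tool's x, y, z in degrees, then the shift along the tool's x, y, z in m, then the opening, from 0 (shut) to 1 (fully open). A call has 1 to 12 rows; each row is the pose to reach, as a shift and turn from the pose commanded when the call began, along the tool's axes at that moment; what a row does not reach only later rows make up. A row lasts 1/10 s, in which the tool goes at most 50 mm and 8.59 degrees, less where a joint would pass 70% of its speed; a pose out of reach is approached as far as the arm can. A call with a gripper value outside its range is refused whole. The fingers move at their own pace and stop on an object; the grip force is fixed at half the most. Time passes only in rows, so rows that repeat a pose let the fingers close. It gives the time, the measured TCP pose, the force, the opening and the grip force at its end, in the units of the state.
- get_obs(): the state, without advancing time (a new reading comes with each control period).
- capture(name): name is "side" or "top"; returns a dict with "image" (384x512x3 uint8, red, green, blue), "depth" (384x512 float32, mm along the optical axis (not along the pixel's ray), 0 where there is no reading), "fx", "fy", "cx", "cy" (pixels), "camera_from_world" (4x4, takes a point from world to camera coordinates). Camera axes: x right, y down, z forward; pixel columns grow to the right and rows downward; lengths in mm; the calibration is good to about 2 mm. A picture is of the moment at which its call begins.
- close_job(): hands the job in; it is judged then, once.
The state is a dict: "time": time; "joint_positions": joint angles; "dq": joint speeds; "tau": joint torques, N m; "tool_pos": TCP position; "tcp_rot": TCP orientation; "contact_force": force on the tool from outside, world axes, zero at the start; "moment": the same for the moment, N m; "grip_width": finger opening in mm; "finger_force": force on a finger pad.
Only numpy, scipy, OpenCV 4.12 (cv2) and the standard library are available. Lean on these libraries where they do the work, as an engineer would, in place of code of your own. Each camera call takes 0.05 s, during which the arm holds its last target. There are 200 camera calls.

## Working session

There is one attempt and no reset: what is moved stays moved. The work goes in short steps, Python scripts to look and compute and a shell command to move; the robot and the scene stay as the last step left them, time stands still between calls to the robot, and variables do not carry over. Pictures are saved under pics/ and viewed, at most 14 in all, crops included, and the job is handed in when it is done.

```bash
mkdir -p pics; cat > h.py <<'E'
import numpy as np, cv2
from plant import get_obs, capture, close_job
def snap(n,f):
    c=capture(n); np.savez(f'{f}.npz',**c); cv2.imwrite(f'pics/{f}.png',c['image'][:,:,::-1]); return c
def load(f): return dict(np.load(f'{f}.npz'))
def cloud(c):
    v,u=np.mgrid[0:384,0:512]; d=c['depth'].astype(float)
    p=np.stack([(u-c['cx'])/c['fx']*d,(v-c['cy'])/c['fy']*d,d],-1)
    T=np.linalg.inv(c['camera_from_world']); w=p@T[:3,:3].T+T[:3,3]; w[d==0]=np.nan; return w
def ray(c,u,v,z):
    T=np.linalg.inv(c['camera_from_world']); r=T[:3,:3]@np.array([(u-c['cx'])/c['fx'],(v-c['cy'])/c['fy'],1]); o=T[:3,3]
    return o+r*(z-o[2])/r[2]
E
python3 - <<'E'
from h import *
for n in('top','side'):
    c=snap(n,n+'0'); T=np.linalg.inv(c['camera_from_world']); print(n,T.round(3).tolist(),c['fx'],c['cx'],c['cy'])
o=get_obs(); print(o)
E
```

```text
top [[0.006, -0.999, 0.042, 460.123], [-1.0, -0.006, -0.016, -3.179], [0.017, -0.042, -0.999, 1305.046], [0.0, 0.0, 0.0, 1.0]] 373.1359139482033 254.17657309371108 190.52382843133057
side [[0.814, -0.438, 0.382, 67.792], [-0.581, -0.623, 0.524, -621.796], [0.008, -0.648, -0.762, 957.912], [0.0, 0.0, 0.0, 1.0]] 462.6942777135022 250.58926481596387 188.51113109143517
{'time': 0.1, 'joint_positions': array([ 1.15900810e+00,  3.42622878e-01,  1.52489736e+00, -2.72784390e-05,
        1.27540841e+00, -1.46002606e-01]), 'dq': array([-2.73685980e-05, -1.82188395e-03, -2.41683371e-03,  3.22592804e-04,
       -4.78109605e-04,  3.55931164e-04]), 'tau': array([ 1.62307097e-03, -4.31997728e+01, -2.44696999e+01,  7.19710300e-02,
        5.25754457e-02, -5.60287765e-05]), 'tool_pos': array([137.74425282, 506.23882733, 226.13854497]), 'tcp_rot': array([-3.14026708e+00, -1.68557317e-04,  2.87581488e+00]), 'contact_force': array([ 0.93197798, -0.06486347, -0.5948067 ]), 'moment': array([ 0.02504554, -0.0145737 ,  0.04109018]), 'finger_force': 0.0, 'grip_width': 91.69806119864285}
```

View pics/top0.png

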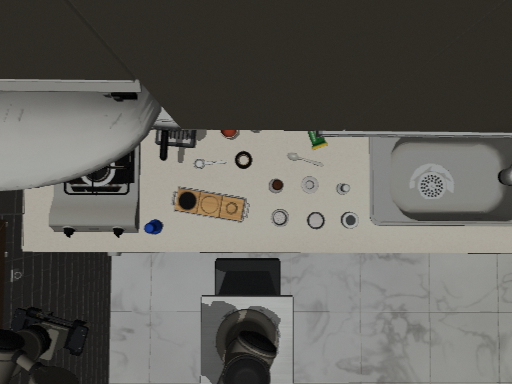

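View pics/side0.png

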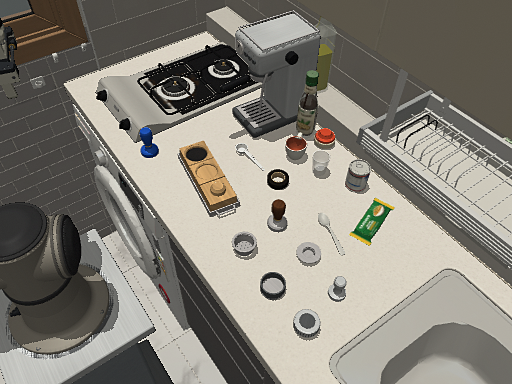

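The top view shows the docks at about (187,201) black pad, (210,204) plain and (232,208) post. The tamper is at (276,185), deep basket (280,217), funnel (316,220) and leveller (349,220). The look-alikes are the small tamper (343,188), shallow basket (310,184) and tape (243,160), plus a blue tamper at (153,227). I'll enlarge both views.

```bash
python3 - <<'E'
from h import *
a=cv2.imread('pics/top0.png')[145:245,165:365]; cv2.imwrite('pics/tz.png',cv2.resize(a,None,fx=4,fy=4,interpolation=cv2.INTER_CUBIC))
a=cv2.imread('pics/side0.png')[135:345,170:370]; cv2.imwrite('pics/sz.png',cv2.resize(a,None,fx=2.85,fy=2.85,interpolation=cv2.INTER_CUBIC))
for n in('top0','side0'):
    c=load(n); w=cloud(c); z=w[...,2]
    m=((z>8)&(z<120)&(w[...,0]>330)&(w[...,0]<640)&(abs(w[...,1])<420)).astype(np.uint8)
    k,l,s,ce=cv2.connectedComponentsWithStats(m)
    for i in range(1,k):
        if s[i,4]>25:
            q=w[l==i]; t=q[q[:,2]>np.percentile(q[:,2],95)-5]
            print(n,ce[i].round(1),s[i,:].tolist(),'zmax',np.percentile(q[:,2],95).round(1),'topmid',((t.max(0)+t.min(0))/2).round(1),'ext',(q.max(0)-q.min(0)).round())
    print('table z',np.nanmedian(z[(abs(z)<8)]))
E
```

```text
top0 [131.2 193.1] [122, 154, 18, 78, 1095] zmax 45.2 topmid [491.4 397.4  49.6] ext [266.  46.  51.]
top0 [243.2 161.3] [235, 155, 17, 14, 125] zmax 21.5 topmid [616.3  14.9  20. ] ext [46. 55. 15.]
top0 [203.1 162.5] [194, 158, 23, 11, 68] zmax 17.4 topmid [608.4 148.2  15.7] ext [36. 76. 10.]
top0 [309.8 184.2] [302, 176, 17, 17, 181] zmax 19.1 topmid [ 538.2 -218.1   18.2] ext [56. 57. 14.]
top0 [275.7 185.4] [269, 179, 14, 14, 163] zmax 85.9 topmid [533.4 -99.9  85.4] ext [46. 46. 81.]
top0 [343.  187.9] [337, 183, 13, 11, 106] zmax 62.3 topmid [ 524.6 -330.3   60.7] ext [35. 31. 55.]
top0 [209.6 204.2] [172, 187, 77, 36, 1676] zmax 51.9 topmid [445.2  52.   55.4] ext [120. 263.  55.]
top0 [280.2 217.9] [272, 209, 17, 18, 126] zmax 34.7 topmid [ 420.4 -112.8   33.6] ext [58. 55. 29.]
top0 [315.9 220.3] [308, 212, 17, 17, 87] zmax 27.9 topmid [ 414.  -237.2   27. ] ext [55. 56. 23.]
top0 [349.7 219.8] [341, 212, 18, 17, 225] zmax 36.5 topmid [ 416.6 -353.9   35.5] ext [55. 55. 31.]
top0 [153.3 226.7] [144, 220, 19, 14, 193] zmax 86.0 topmid [387.3 318.1  85.4] ext [45. 45. 82.]
t
[... 466 characters left out ...]
2, 445] zmax 86.4 topmid [533.2 -99.6  85.8] ext [51. 49. 82.]
side0 [331.3 232.3] [325, 224, 13, 17, 52] zmax 14.0 topmid [ 623.6 -202.8   12.1] ext [21. 55.  7.]
side0 [243.7 241.9] [232, 232, 25, 23, 321] zmax 34.4 topmid [ 421.4 -110.8   33.1] ext [59. 59. 29.]
side0 [308.2 252.1] [296, 242, 25, 21, 337] zmax 18.5 topmid [ 536.9 -215.9   17.3] ext [59. 58. 13.]
side0 [272.6 284.6] [260, 272, 26, 27, 297] zmax 28.3 topmid [ 412.7 -237.3   27.2] ext [59. 58. 23.]
side0 [337.6 288.2] [328, 276, 18, 25, 320] zmax 61.6 topmid [ 524.6 -331.8   60.3] ext [38. 41. 56.]
side0 [306.2 323. ] [293, 309, 27, 29, 616] zmax 35.4 topmid [ 415.  -353.4   34.6] ext [55. 56. 28.]
table z 0.7381302231656264
```

View pics/tz.png

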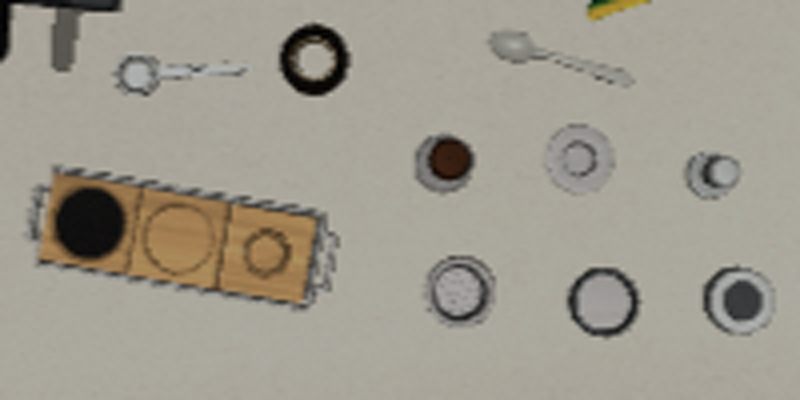

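View pics/sz.png

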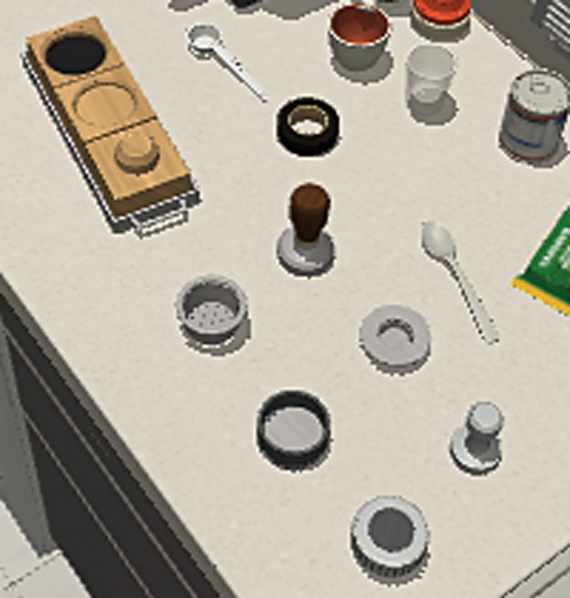

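The crops confirm the identities. In tz.png the pad is at (90,222), plain recess (180,238), post (267,252), tamper handle (450,158), basket (460,290), funnel (603,302) and leveller (738,300). Next I'll fit the dock row and check that the leveller is the right way up.

```bash
python3 - <<'E'
from h import *
for n in('top0','side0'):
    c=load(n); w=cloud(c); z=w[...,2]; hsv=cv2.cvtColor(c['image'],cv2.COLOR_RGB2HSV)
    reg=(w[...,0]>370)&(w[...,0]<540)&(w[...,1]>-40)&(w[...,1]<220)
    top=reg&(z>36)&(z<47)&(hsv[...,1]>60)
    p=w[top][:,:2].astype(np.float32); r=cv2.minAreaRect(p); print(n,'rect',r,'ztop',np.median(z[top]))
    blk=reg&(hsv[...,2]<50)&(z>20)&(z<36)
    k,l,s,ce=cv2.connectedComponentsWithStats(blk.astype(np.uint8)); i=1+np.argmax(s[1:,4]); q=w[l==i]
    print('pad',s[i],q.mean(0),ray(c,*ce[i],30)); (e,ax,an)=cv2.fitEllipse(cv2.findContours((l==i).astype(np.uint8),0,1)[0][0]);print(ray(c,*e,32))
    post=reg&(z>55); q=w[post]; print('post',len(q),q.mean(0))
    lv=(abs(w[...,0]-416)<40)&(abs(w[...,1]+354)<40)&(z>5)
    d=np.hypot(w[...,0]-416,w[...,1]+354)
    for a,b in((0,8),(8,14),(14,18),(18,22),(22,25),(25,29)):
        m=lv&(d>=a)&(d<b); print(a,b,m.sum(),z[m].mean().round(1),hsv[m][:,2].mean().round())
E
```

```text
top0 rect ((465.0020446777344, 119.83350372314453), (210.11997985839844, 73.68766021728516), 80.6005859375) ztop 39.558140595740724
pad [183 192  13  17 184] [479.19654941 200.18729321  29.5463189 ] [479.18126806 200.11507608  30.        ]
[479.1427438 199.7525113  32.       ]
post 91 [480.01544231 102.66773236 252.1219024 ]
0 8 17 32.6 60.0
8 14 36 33.0 60.0
14 18 34 32.8 92.0
18 22 40 32.1 159.0
22 25 38 31.9 162.0
25 29 60 27.5 118.0
side0 rect ((465.5296630859375, 119.94073486328125), (212.41165161132812, 75.03062438964844), 80.45431518554688) ztop 40.3973509459226
pad [186 149  21  12 171] [481.06301862 202.55012443  31.0778884 ] [481.49063402 203.46988772  30.        ]
[480.7690033  201.72036691  32.        ]
post 99 [452.47228905  51.53234264  58.32782824]
0 8 45 33.6 86.0
8 14 85 33.4 84.0
14 18 83 33.4 110.0
18 22 104 32.6 195.0
22 25 103 32.6 200.0
25 29 180 26.4 123.0
```

```bash
cat >> h.py <<'E'
from scipy.spatial.transform import Rotation as Ro
def delta(x,y,z,yaw=1.39):
    o=get_obs(); R=Ro.from_euler('xyz',o['tcp_rot']); t=Ro.from_euler('xyz',[np.pi,0,yaw])
    print('turn',np.degrees((R.inv()*t).as_rotvec()).round(2),'shift m',(R.inv().apply(np.array([x,y,z])-o['tool_pos'])/1000).round(4),'at',o['tool_pos'].round(1),'w',round(o['grip_width'],1))
E
python3 - <<'E'
from h import *
for n in('top0','side0'):
    c=load(n); w=cloud(c); z=w[...,2]
    m=(abs(w[...,0]-452)<35)&(abs(w[...,1]-51)<35)&(z>54)&(z<66); print(n,m.sum(),cv2.minEnclosingCircle(w[m][:,:2].astype(np.float32)),w[m].mean(0))
delta(533.3,-99.7,130)
E
```

```text
top0 72 ((453.6502685546875, 51.66643524169922), 17.68276596069336) [454.05620553  52.07453122  57.37001439]
side0 111 ((453.322509765625, 52.05229568481445), 18.356515884399414) [452.40295141  51.17121519  57.90642146]
turn [-7.000e-02  5.000e-02  8.513e+01] shift m [-0.5408 -0.4806  0.0967] at [137.7 506.2 226.1] w 91.7
```

```bash
python3 -m handwheel '[[[0,0,8],[-0.037,-0.033,0.006],1],[[0,0,16],[-0.074,-0.066,0.012],1],[[0,0,24],[-0.111,-0.099,0.018],1],[[0,0,32],[-0.148,-0.132,0.024],1],[[0,0,40],[-0.185,-0.165,0.03],1],[[0,0,48],[-0.222,-0.197,0.036],1],[[0,0,56],[-0.259,-0.23,0.042],1],[[0,0,64],[-0.296,-0.263,0.048],1],[[0,0,72],[-0.333,-0.296,0.054],1],[[0,0,80],[-0.37,-0.329,0.06],1],[[0,0,85.1],[-0.407,-0.362,0.066],1],[[0,0,85.1],[-0.444,-0.395,0.072],1]]'; python3 -c "
from h import *
delta(533.3,-99.7,130)"
```

```text
time: 1.3
tool_pos: [463.2, 6.8, 154.3]
tcp_rot: [-3.141, -0.0, 1.387]
contact_force: [0.9, 0.7, -0.3]
grip_width: 92.0
finger_force: 0.0
turn [-0.01 -0.01 -0.15] shift m [-0.092   0.0884  0.0243] at [463.2   6.8 154.3] w 92.0
```

```bash
python3 -m handwheel '[[[0,0,0],[-0.031,0.029,0.008],1],[[0,0,0],[-0.062,0.059,0.016],1],[[0,0,0],[-0.092,0.088,0.024],1],[[0,0,0],[-0.092,0.088,0.024],1],[[0,0,0],[-0.092,0.088,0.024],1],[[0,0,0],[-0.092,0.088,0.054],1],[[0,0,0],[-0.092,0.088,0.084],1],[[0,0,0],[-0.092,0.088,0.107],1],[[0,0,0],[-0.092,0.088,0.107],1]]'; python3 - <<'E'
from h import *
delta(533.3,-99.7,47); snap('side','s1')
E
```

```text
time: 2.2
tool_pos: [529.9, -95.4, 45.4]
tcp_rot: [-3.135, -0.001, 1.392]
contact_force: [0.5, 1.6, 0.4]
grip_width: 91.9
finger_force: 0.0
turn [-0.37 -0.07  0.11] shift m [-0.0036  0.0041 -0.0017] at [529.9 -95.4  45.4] w 91.9
```

View pics/s1.png

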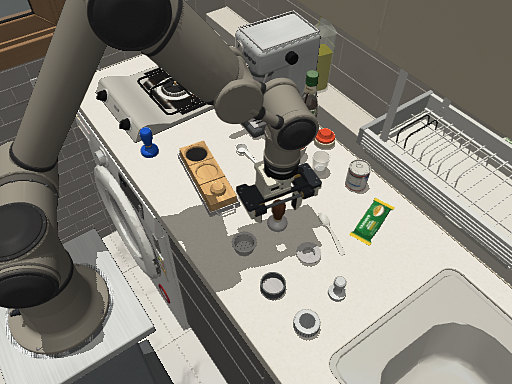

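The side view shows the open gripper straddling the tamper at about (279,212). I'll let it settle, correct a few millimetres and close.

```bash
python3 -m handwheel '[[[0,0,0],[-0.003,0.003,-0.001],1],[[0,0,0],[-0.003,0.003,-0.001],1],[[0,0,0],[-0.003,0.003,-0.001],1]]';  python3 -c "
from h import *
delta(533.3,-99.7,47)"
```

```text
time: 2.55
tool_pos: [535.9, -101.2, 50.1]
tcp_rot: [3.139, 0.0, 1.391]
contact_force: [0.9, -0.4, -0.1]
grip_width: 91.6
finger_force: 0.0
turn [0.15 0.02 0.03] shift m [ 0.001  -0.0028  0.0031] at [ 535.9 -101.2   50.1] w 91.6
```

```bash
python3 -m handwheel '[[[0,0,0],[0.001,-0.003,0.003],1],[[0,0,0],[0.001,-0.003,0.003],1],[[0,0,0],[0.001,-0.003,0.003],0.2],[[0,0,0],[0.001,-0.003,0.003],0.2],[[0,0,0],[0.001,-0.003,0.003],0.2],[[0,0,0],[0.001,-0.003,0.003],0.2],[[0,0,0],[0.001,-0.003,0.003],0.2],[[0,0,0],[0.001,-0.003,0.003],0.2],[[0,0,0],[0.001,-0.003,0.003],0.2],[[0,0,0],[0.001,-0.003,0.003],0.2]]';  python3 -c "
from h import *
delta(480.2,201,150)"
```

```text
time: 3.55
tool_pos: [532.4, -99.4, 45.7]
tcp_rot: [3.141, -0.0, 1.39]
contact_force: [0.9, -0.1, -1.1]
grip_width: 33.8
finger_force: 30.0
turn [ 0.01 -0.    0.03] shift m [ 0.2862 -0.1052 -0.1043] at [532.4 -99.4  45.7] w 33.8
```

```bash
python3 -m handwheel '[[[0,0,0],[0,0,-0.035],0.2],[[0,0,0],[0,0,-0.07],0.2],[[0,0,0],[0.02,-0.008,-0.104],0.2],[[0,0,0],[0.055,-0.021,-0.104],0.2],[[0,0,0],[0.095,-0.035,-0.104],0.2],[[0,0,0],[0.135,-0.05,-0.104],0.2],[[0,0,0],[0.175,-0.065,-0.104],0.2],[[0,0,0],[0.215,-0.08,-0.104],0.2],[[0,0,0],[0.255,-0.095,-0.104],0.2],[[0,0,0],[0.286,-0.105,-0.104],0.2],[[0,0,0],[0.286,-0.105,-0.104],0.2],[[0,0,0],[0.286,-0.105,-0.104],0.2]]'; python3 -m handwheel '[[[0,0,0],[0,0,0],0.2],[[0,0,0],[0,0,0],0.2]]'; python3 - <<'E'
from h import *
delta(480.2,201,77)
for n in('top','side'):
    c=snap(n,n+'2'); w=cloud(c); z=w[...,2]; hsv=cv2.cvtColor(c['image'],cv2.COLOR_RGB2HSV)
    m=(abs(w[...,0]-480)<40)&(abs(w[...,1]-201)<40)&(z>95)&(z<117); print(n,m.sum(), m.any() and ((w[m].max(0)+w[m].min(0))/2, w[m].max(0)-w[m].min(0)))
a=c['image'][90:240,130:330,::-1]; cv2.imwrite('pics/s2z.png',cv2.resize(a,None,fx=3.5,fy=3.5,interpolation=cv2.INTER_CUBIC))
E
```

```text
time: 4.75
tool_pos: [479.6, 201.1, 149.2]
tcp_rot: [-3.141, 0.001, 1.393]
contact_force: [-0.3, -1.1, -3.4]
grip_width: 33.7
finger_force: 30.0
time: 4.95
tool_pos: [480.4, 199.6, 149.6]
tcp_rot: [-3.141, 0.0, 1.389]
contact_force: [0.5, -0.3, -3.9]
grip_width: 33.8
finger_force: 30.0
turn [-0.02  0.02 -0.06] shift m [ 0.0014 -0.0005  0.0726] at [480.4 199.6 149.6] w 33.8
top 10 (array([480.36563755, 178.32715115, 108.10472991]), array([28.94391915,  5.9038732 , 12.2236904 ]))
side 74 (array([481.27509266, 199.91158789, 109.82169373]), array([50.03729235, 49.20437778, 14.30989438]))
```

View pics/s2z.png

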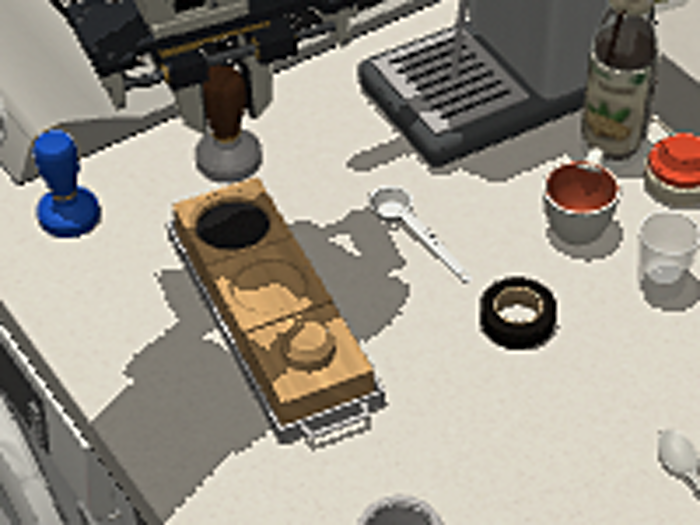

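The tamper hangs upright over the pad dock (base at about (228,155) in the crop). Lowering it now.

```bash
python3 -m handwheel '[[[0,0,0],[0.001,0,0.02],0.2],[[0,0,0],[0.001,0,0.04],0.2],[[0,0,0],[0.001,0,0.055],0.2],[[0,0,0],[0.001,0,0.064],0.2],[[0,0,0],[0.001,0,0.069],0.2],[[0,0,0],[0.001,0,0.072],0.2],[[0,0,0],[0.001,0,0.073],0.2],[[0,0,0],[0.001,0,0.073],0.2],[[0,0,0],[0.001,0,0.073],0.2]]'
```

```text
time: 5.95
tool_pos: [480.7, 201.9, 77.2]
tcp_rot: [3.141, -0.0, 1.391]
contact_force: [0.1, -0.8, -2.7]
grip_width: 33.8
finger_force: 30.0
```

```bash
python3 -m handwheel '[[[0,0,0],[0,0,0.001],0.2],[[0,0,0],[0,0,0.002],0.2],[[0,0,0],[0,0,0.002],0.2],[[0,0,0],[0,0,0.002],0.2],[[0,0,0],[0,0,0.002],1],[[0,0,0],[0,0,0.002],1],[[0,0,0],[0,0,0.002],1],[[0,0,0],[0,0,0.002],1],[[0,0,0],[0,0,-0.03],1],[[0,0,0],[0,0,-0.06],1],[[0,0,0],[0,0,-0.09],1],[[0,0,0],[0,0,-0.09],1]]'; python3 - <<'E'
from h import *
delta(421,-112,90)
E
```

```text
time: 7.15
tool_pos: [482.7, 202.4, 170.7]
tcp_rot: [3.134, -0.003, 1.391]
contact_force: [0.1, -0.7, 0.4]
grip_width: 90.4
finger_force: 0.0
turn [ 0.41 -0.2   0.03] shift m [-0.3206 -0.0049  0.0795] at [482.7 202.4 170.7] w 90.4
```

```bash
python3 -m handwheel '[[[0,0,0],[-0.04,-0.001,0],1],[[0,0,0],[-0.08,-0.001,0],1],[[0,0,0],[-0.12,-0.002,0],1],[[0,0,0],[-0.16,-0.003,0],1],[[0,0,0],[-0.2,-0.003,0.02],1],[[0,0,0],[-0.24,-0.004,0.04],1],[[0,0,0],[-0.28,-0.004,0.06],1],[[0,0,0],[-0.32,-0.005,0.08],1],[[0,0,0],[-0.32,-0.005,0.08],1],[[0,0,0],[-0.32,-0.005,0.08],1],[[0,0,0],[-0.32,-0.005,0.08],1],[[0,0,0],[-0.32,-0.005,0.08],1]]'; python3 - <<'E'
from h import *
c=snap('side','s3');w=cloud(c); z=w[...,2]
for n,p,zl in(('tamper',(480,201),(100,130)),):
    m=(abs(w[...,0]-p[0])<35)&(abs(w[...,1]-p[1])<35)&(z>zl[0])&(z<zl[1]); print(n,m.sum(),((w[m].max(0)+w[m].min(0))/2).round(1),(w[m].max(0)-w[m].min(0)).round(1))
delta(421,-112,11)
E
```

```text
time: 8.35
tool_pos: [418.6, -111.2, 87.1]
tcp_rot: [3.141, 0.0, 1.392]
contact_force: [0.2, 0.2, -0.2]
grip_width: 91.7
finger_force: 0.0
tamper 121 [480.8 201.  109.5] [36.  35.1 19. ]
turn [0.06 0.   0.14] shift m [-0.0003  0.0024  0.0761] at [ 418.6 -111.2   87.1] w 91.5
```

```bash
python3 -m handwheel '[[[0,0,0],[0,0.002,0.03],1],[[0,0,0],[0,0.002,0.055],1],[[0,0,0],[0,0.002,0.075],1],[[0,0,0],[0,0.002,0.075],1],[[0,0,0],[0,0.002,0.075],1],[[0,0,0],[0,0.002,0.075],0.5],[[0,0,0],[0,0.002,0.075],0.5],[[0,0,0],[0,0.002,0.075],0.5],[[0,0,0],[0,0.002,0.075],0.5],[[0,0,0],[0,0.002,0.075],0.5],[[0,0,0],[0,0.002,0.075],0.5],[[0,0,0],[0,0.002,0.075],0.5]]'; python3 - <<'E'
from h import *
delta(466.7,126.3,100)
E
```

```text
time: 9.6
tool_pos: [420.4, -112.6, 12.0]
tcp_rot: [3.141, 0.0, 1.39]
contact_force: [-0.2, -0.3, 6.0]
grip_width: 58.6
finger_force: 30.0
turn [0.04 0.01 0.03] shift m [ 0.2434  0.0028 -0.088 ] at [ 420.4 -112.6   12. ] w 58.6
```

```bash
python3 -m handwheel '[[[0,0,0],[0,0,-0.02],0.5],[[0,0,0],[0,0,-0.05],0.5],[[0,0,0],[0.01,0,-0.08],0.5],[[0,0,0],[0.045,0.001,-0.088],0.5],[[0,0,0],[0.085,0.001,-0.088],0.5],[[0,0,0],[0.125,0.002,-0.088],0.5],[[0,0,0],[0.165,0.002,-0.088],0.5],[[0,0,0],[0.205,0.003,-0.088],0.5],[[0,0,0],[0.235,0.003,-0.088],0.5],[[0,0,0],[0.243,0.003,-0.088],0.5],[[0,0,0],[0.243,0.003,-0.088],0.5],[[0,0,0],[0.243,0.003,-0.088],0.5]]'; python3 -m handwheel '[[[0,0,0],[0,0,0],0.5],[[0,0,0],[0,0,0],0.5]]'; python3 - <<'E'
from h import *
delta(466.7,126.3,46)
c=snap('side','s4');w=cloud(c); z=w[...,2]
a=c['image'][90:240,130:330,::-1]; cv2.imwrite('pics/s4z.png',cv2.resize(a,None,fx=3.5,fy=3.5,interpolation=cv2.INTER_CUBIC))
E
```

```text
time: 10.8
tool_pos: [466.2, 125.2, 99.4]
tcp_rot: [-3.141, 0.001, 1.39]
contact_force: [-0.2, -0.3, -2.2]
grip_width: 58.1
finger_force: 30.0
time: 11.0
tool_pos: [466.6, 124.9, 99.7]
tcp_rot: [-3.141, 0.0, 1.389]
contact_force: [0.5, 0.4, -1.1]
grip_width: 57.9
finger_force: 30.0
turn [-0.01  0.01 -0.07] shift m [ 0.0014 -0.0001  0.0537] at [466.6 124.9  99.7] w 57.9
```

View pics/s4z.png

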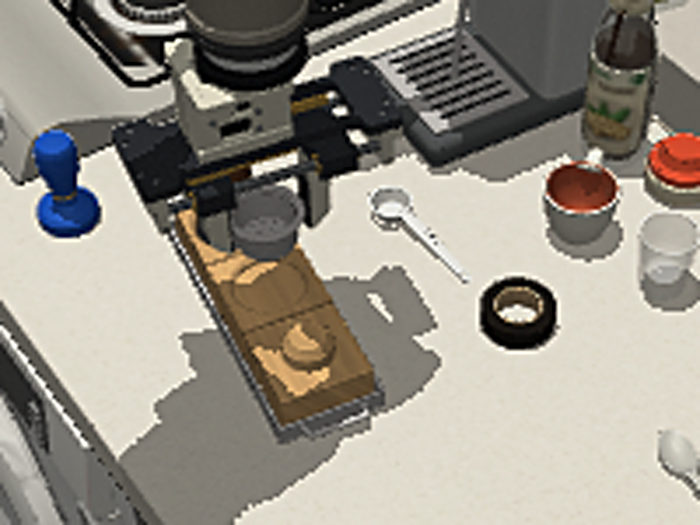

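The basket hangs at about (267,220) in the crop, over the middle dock, and looks upright. I'll check its rim from the depth map before lowering.

```bash
python3 - <<'E'
from h import *
c=load('s4');w=cloud(c); z=w[...,2]; v,u=np.mgrid[0:384,0:512]
m=(u>130+230/3.5)&(u<130+302/3.5)&(v>90+175/3.5)&(v<90+262/3.5)&(abs(w[...,0]-466)<33)&(abs(w[...,1]-125)<33)
q=w[m]; print(len(q),q.min(0).round(1),q.max(0).round(1))
print('zhist',np.histogram(q[:,2],range(80,140,4)))
r=q[(q[:,2]>117)&(q[:,2]<126)]; A=np.c_[r[:,0]-466.6,r[:,1]-125,np.ones(len(r))]; print(len(r),np.linalg.lstsq(A,r[:,2],rcond=None)[0],r.min(0),r.max(0))
E
```

```text
431 [433.8  92.2  35.6] [498.6 157.3 185.5]
zhist (array([ 0,  4, 33, 46, 36, 42, 37, 32, 26, 68, 49,  3,  2,  2]), array([ 80,  84,  88,  92,  96, 100, 104, 108, 112, 116, 120, 124, 128,
       132, 136]))
98 [ 1.18962512e-02 -1.77814087e-02  1.19860728e+02] [436.81092997  95.89059766 117.00672006] [498.15476332 151.463305   124.19695127]
```

```bash
python3 -m handwheel '[[[0,0,0],[0.001,0,0.02],0.5],[[0,0,0],[0.001,0,0.035],0.5],[[0,0,0],[0.001,0,0.045],0.5],[[0,0,0],[0.001,0,0.05],0.5],[[0,0,0],[0.001,0,0.052],0.5],[[0,0,0],[0.001,0,0.053],0.5],[[0,0,0],[0.001,0,0.053],0.5],[[0,0,0],[0.001,0,0.053],0.5]]'
```

```text
time: 11.85
tool_pos: [467.1, 127.1, 47.2]
tcp_rot: [3.141, -0.0, 1.391]
contact_force: [0.1, 0.3, -1.3]
grip_width: 58.4
finger_force: 30.0
```

```bash
python3 -m handwheel '[[[0,0,0],[0,0,0.001],0.5],[[0,0,0],[0,0,0.002],0.5],[[0,0,0],[0,0,0.002],0.5],[[0,0,0],[0,0,0.002],1],[[0,0,0],[0,0,0.002],1],[[0,0,0],[0,0,0.002],1],[[0,0,0],[0,0,0.002],1],[[0,0,0],[0,0,-0.03],1],[[0,0,0],[0,0,-0.06],1],[[0,0,0],[0,0,-0.09],1],[[0,0,0],[0,0,-0.1],1],[[0,0,0],[0,0,-0.1],1]]'; python3 - <<'E'
from h import *
delta(415.4,-353.6,90)
E
```

```text
time: 13.05
tool_pos: [467.5, 127.1, 147.6]
tcp_rot: [3.139, -0.001, 1.391]
contact_force: [0.0, 0.1, -1.1]
grip_width: 91.8
finger_force: 0.0
turn [ 0.16 -0.05  0.03] shift m [-0.4823  0.0347  0.0573] at [467.5 127.1 147.6] w 91.8
```

```bash
python3 -m handwheel '[[[0,0,0],[-0.045,0.003,0],1],[[0,0,0],[-0.09,0.006,0],1],[[0,0,0],[-0.135,0.01,0],1],[[0,0,0],[-0.18,0.013,0],1],[[0,0,0],[-0.225,0.016,0],1],[[0,0,0],[-0.27,0.019,0.01],1],[[0,0,0],[-0.315,0.022,0.02],1],[[0,0,0],[-0.36,0.026,0.03],1],[[0,0,0],[-0.405,0.029,0.04],1],[[0,0,0],[-0.45,0.032,0.05],1],[[0,0,0],[-0.482,0.035,0.057],1],[[0,0,0],[-0.482,0.035,0.057],1]]'; python3 -m handwheel '[[[0,0,0],[0,0,0],1],[[0,0,0],[0,0,0],1],[[0,0,0],[0,0,0],1]]';python3 - <<'E'
from h import *
c=snap('side','s5');w=cloud(c); z=w[...,2]
m=(np.hypot(w[...,0]-467,w[...,1]-126)<36)&(z>64)&(z<75); q=w[m].astype(np.float32); print('basket',len(q),np.median(q[:,2]),cv2.minEnclosingCircle(q[:,:2]))
A=np.c_[q[:,:2]-q[:,:2].mean(0),np.ones(len(q))]; print(np.linalg.lstsq(A,q[:,2],rcond=None)[0])
delta(415.4,-353.6,8)
E
```

```text
time: 14.25
tool_pos: [413.1, -356.4, 86.5]
tcp_rot: [-3.139, -0.001, 1.386]
contact_force: [0.1, 1.6, 0.6]
grip_width: 91.7
finger_force: 0.0
time: 14.55
tool_pos: [415.0, -352.2, 89.5]
tcp_rot: [-3.141, -0.001, 1.392]
contact_force: [-0.7, -0.2, -0.5]
grip_width: 91.7
finger_force: 0.0Traceback (most recent call last):
  File "<stdin>", line 3, in <module>
cv2.error: OpenCV(4.12.0) /io/opencv/modules/imgproc/src/shapedescr.cpp:201: error: (-215:Assertion failed) count >= 0 && (depth == CV_32F || depth == CV_32S) in function 'minEnclosingCircle'
```

View pics/s5.png

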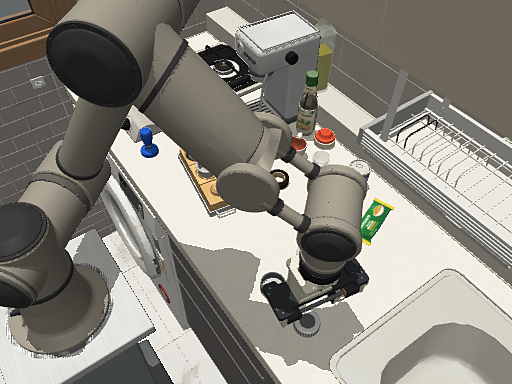

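```bash
python3 -c "
from h import *
delta(415.4,-353.6,8)"
```

```text
turn [-0.   -0.02  0.12] shift m [-0.0012  0.0005  0.0818] at [ 415.1 -352.3   89.8] w 91.8
```

The arm hides the docks in this view, and the gripper is over the leveller at (307,323). I'll go down and grip it.

```bash
python3 -m handwheel '[[[0,0,0],[-0.001,0,0.03],1],[[0,0,0],[-0.001,0,0.055],1],[[0,0,0],[-0.001,0,0.075],1],[[0,0,0],[-0.001,0,0.081],1],[[0,0,0],[-0.001,0,0.081],1],[[0,0,0],[-0.001,0,0.081],0.45],[[0,0,0],[-0.001,0,0.081],0.45],[[0,0,0],[-0.001,0,0.081],0.45],[[0,0,0],[-0.001,0,0.081],0.45],[[0,0,0],[-0.001,0,0.081],0.45],[[0,0,0],[-0.001,0,0.081],0.45],[[0,0,0],[-0.001,0,0.081],0.45]]'; python3 -m handwheel '[[[0,0,0],[0,0,-0.02],0.45],[[0,0,0],[0,0,-0.05],0.45],[[0,0,0],[0,0,-0.08],0.45],[[0,0,0],[0,0,-0.112],0.45],[[0,0,0],[0,0,-0.112],0.45],[[0,0,0],[0,0,-0.112],0.45]]'; python3 - <<'E'
from h import *
delta(466.7,126.3,120)
E
```

```text
time: 15.8
tool_pos: [414.7, -354.6, 9.0]
tcp_rot: [3.141, 0.0, 1.391]
contact_force: [-0.3, 1.2, 3.7]
grip_width: 55.0
finger_force: 30.0
time: 16.4
tool_pos: [414.6, -354.4, 120.7]
tcp_rot: [3.141, 0.0, 1.391]
contact_force: [0.1, -1.0, -2.5]
grip_width: 55.5
finger_force: 30.0
turn [0.02 0.01 0.03] shift m [ 0.4823 -0.0349  0.0005] at [ 414.6 -354.4  120.7] w 55.5
```

```bash
python3 -m handwheel '[[[0,0,0],[0.025,-0.002,0],0.45],[[0,0,0],[0.065,-0.005,0],0.45],[[0,0,0],[0.105,-0.008,0],0.45],[[0,0,0],[0.145,-0.01,0],0.45],[[0,0,0],[0.185,-0.013,0],0.45],[[0,0,0],[0.225,-0.016,0],0.45],[[0,0,0],[0.265,-0.019,0],0.45],[[0,0,0],[0.305,-0.022,0],0.45],[[0,0,0],[0.34,-0.025,0],0.45],[[0,0,0],[0.36,-0.026,0],0.45],[[0,0,0],[0.36,-0.026,0],0.45],[[0,0,0],[0.36,-0.026,0],0.45]]'; python3 - <<'E'
from h import *
for n in('top','side'):
    c=snap(n,n+'6');w=cloud(c); z=w[...,2]
    m=(np.hypot(w[...,0]-467,w[...,1]-126)<36)&(z>62)&(z<75); q=w[m].astype(np.float32); print(n,len(q))
    if len(q)>20:
        print(np.median(q[:,2]),cv2.minEnclosingCircle(q[:,:2]))
        A=np.c_[q[:,:2]-q[:,:2].mean(0),np.ones(len(q))]; print(np.linalg.lstsq(A,q[:,2],rcond=None)[0])
cv2.imwrite('pics/s6z.png',cv2.resize(c['image'][90:240,130:330,::-1],None,fx=3.5,fy=3.5,interpolation=cv2.INTER_CUBIC))
delta(466.7,126.3,120)
E
```

```text
time: 17.6
tool_pos: [452.8, 4.4, 119.5]
tcp_rot: [-3.139, 0.0, 1.392]
contact_force: [0.8, 0.2, -0.2]
grip_width: 55.4
finger_force: 30.0
top 73Traceback (most recent call last):
  File "<stdin>", line 6, in <module>
cv2.error: OpenCV(4.12.0) /io/opencv/modules/imgproc/src/shapedescr.cpp:201: error: (-215:Assertion failed) count >= 0 && (depth == CV_32F || depth == CV_32S) in function 'minEnclosingCircle'
```

Non-contiguous slice; I'll fix that.

```bash
python3 - <<'E'
from h import *
snap('side','side6')
for n in('top','side'):
    c=load(n+'6');w=cloud(c); z=w[...,2]
    m=(np.hypot(w[...,0]-467,w[...,1]-126)<36)&(z>62)&(z<75); q=w[m].astype(np.float32); print(n,len(q))
    if len(q)>20:
        print(np.median(q[:,2]),cv2.minEnclosingCircle(q[:,:2].copy()))
        A=np.c_[q[:,:2]-q[:,:2].mean(0),np.ones(len(q))]; print(np.linalg.lstsq(A,q[:,2],rcond=None)[0])
    m=(np.hypot(w[...,0]-452.8,w[...,1]-4)<33)&(z>108)&(z<147); q=w[m]; print('lev',len(q),len(q) and (q.min(0),q.max(0)))
cv2.imwrite('pics/s6z.png',cv2.resize(c['image'][90:240,130:330,::-1],None,fx=3.5,fy=3.5,interpolation=cv2.INTER_CUBIC))
delta(466.7,126.3,120)
E
```

```text
top 73
65.73253 ((467.276611328125, 127.26577758789062), 29.517736434936523)
[6.40015170e-03 2.51908701e-02 6.56460552e+01]
lev 0 0
side 0
lev 376 (array([420.80238084, -24.86238271, 118.86778828]), array([483.696345  ,  31.57973654, 146.90298401]))
turn [-0.08  0.01 -0.01] shift m [ 0.1232 -0.0088 -0.    ] at [453.2   3.5 120. ] w 55.5
```

View pics/s6z.png

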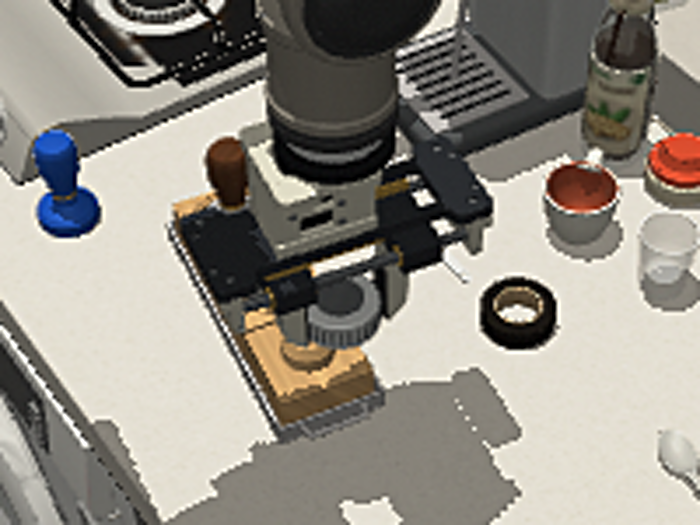

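The leveller is held level at about (343,310) in the crop, and the top view puts the basket rim at (467.3,127.3), z 66, which is seated. I'll move over it.

```bash
python3 -m handwheel '[[[0,0,0],[0.04,-0.003,0],0.45],[[0,0,0],[0.08,-0.005,0],0.45],[[0,0,0],[0.11,-0.007,0],0.45],[[0,0,0],[0.124,-0.0085,0],0.45],[[0,0,0],[0.124,-0.0085,0],0.45],[[0,0,0],[0.124,-0.0085,0.015],0.45],[[0,0,0],[0.124,-0.0085,0.03],0.45],[[0,0,0],[0.124,-0.0085,0.038],0.45],[[0,0,0],[0.124,-0.0085,0.038],0.45],[[0,0,0],[0.124,-0.0085,0.038],0.45],[[0,0,0],[0.124,-0.0085,0.038],0.45]]'; python3 - <<'E'
from h import *
delta(467.3,127.3,65)
E
```

```text
time: 18.8
tool_pos: [468.0, 127.5, 83.4]
tcp_rot: [3.14, -0.0, 1.39]
contact_force: [0.1, 0.1, -1.8]
grip_width: 55.4
finger_force: 30.0
turn [ 0.07 -0.02  0.  ] shift m [-0.0004 -0.0007  0.0184] at [468.  127.5  83.4] w 55.4
```

```bash
python3 -m handwheel '[[[0,0,0],[0,-0.0005,0.005],0.45],[[0,0,0],[0,-0.0005,0.009],0.45],[[0,0,0],[0,-0.0005,0.012],0.45],[[0,0,0],[0,-0.0005,0.014],0.45],[[0,0,0],[0,-0.0005,0.016],0.45],[[0,0,0],[0,-0.0005,0.017],0.45],[[0,0,0],[0,-0.0005,0.017],0.45]]'
```

```text
time: 19.5
tool_pos: [467.0, 128.0, 66.2]
tcp_rot: [3.141, -0.0, 1.391]
contact_force: [-2.0, -0.2, 4.0]
grip_width: 55.4
finger_force: 32.8
```

```bash
python3 -m handwheel '[[[0,0,0],[0,0,0.001],0.45],[[0,0,0],[0,0,0.001],0.45],[[0,0,0],[0,0,0.001],1],[[0,0,0],[0,0,0.001],1],[[0,0,0],[0,0,0.001],1],[[0,0,0],[0,0,0.001],1],[[0,0,0],[0,0,-0.03],1],[[0,0,0],[0,0,-0.06],1],[[0,0,0],[0,0,-0.085],1],[[0,0,0],[0,0,-0.085],1],[[0,0,0],[0,0,-0.085],1]]'; python3 - <<'E'
from h import *
delta(413,-237.2,90)
E
```

```text
time: 20.6
tool_pos: [466.9, 128.0, 150.5]
tcp_rot: [3.141, -0.0, 1.391]
contact_force: [1.3, 0.0, 0.4]
grip_width: 91.8
finger_force: 0.0
turn [ 0.01 -0.01  0.03] shift m [-0.3689  0.0125  0.0605] at [466.9 128.  150.5] w 91.8
```

```bash
python3 -m handwheel '[[[0,0,0],[-0.04,0.001,0],1],[[0,0,0],[-0.085,0.003,0],1],[[0,0,0],[-0.13,0.004,0],1],[[0,0,0],[-0.175,0.006,0.01],1],[[0,0,0],[-0.22,0.007,0.02],1],[[0,0,0],[-0.265,0.009,0.03],1],[[0,0,0],[-0.31,0.01,0.04],1],[[0,0,0],[-0.35,0.012,0.05],1],[[0,0,0],[-0.369,0.0125,0.06],1],[[0,0,0],[-0.369,0.0125,0.06],1],[[0,0,0],[-0.369,0.0125,0.06],1],[[0,0,0],[-0.369,0.0125,0.06],1]]'; python3 - <<'E'
from h import *
c=snap('top','top7');w=cloud(c); z=w[...,2]
m=(np.hypot(w[...,0]-467,w[...,1]-126)<36)&(z>80)&(z<98); q=w[m].astype(np.float32); print(len(q))
if len(q)>20:
        print(np.median(q[:,2]),cv2.minEnclosingCircle(q[:,:2].copy()))
        A=np.c_[q[:,:2]-q[:,:2].mean(0),np.ones(len(q))]; print(np.linalg.lstsq(A,q[:,2],rcond=None)[0])
delta(413,-237.2,5)
E
```

```text
time: 21.8
tool_pos: [413.0, -236.0, 90.4]
tcp_rot: [-3.141, -0.001, 1.391]
contact_force: [-0.7, -0.4, 0.2]
grip_width: 91.5
finger_force: 0.0
230
87.546715 ((468.2135314941406, 128.20529174804688), 28.254331588745117)
[3.65702491e-03 7.28683835e-03 8.73351393e+01]
turn [-0.02 -0.03  0.11] shift m [-0.0012  0.      0.0857] at [ 413.2 -236.1   90.7] w 92.1
```

The leveller is level with its top at 87.5 mm (88 expected), so it is seated. Funnel next.

```bash
python3 -m handwheel '[[[0,0,0],[-0.001,0,0.03],1],[[0,0,0],[-0.001,0,0.055],1],[[0,0,0],[-0.001,0,0.075],1],[[0,0,0],[-0.001,0,0.084],1],[[0,0,0],[-0.001,0,0.085],1],[[0,0,0],[-0.001,0,0.085],0.5],[[0,0,0],[-0.001,0,0.085],0.5],[[0,0,0],[-0.001,0,0.085],0.5],[[0,0,0],[-0.001,0,0.085],0.5],[[0,0,0],[-0.001,0,0.085],0.5],[[0,0,0],[-0.001,0,0.085],0.5],[[0,0,0],[-0.001,0,0.085],0.5]]'; python3 -m handwheel '[[[0,0,0],[0,0,-0.02],0.5],[[0,0,0],[0,0,-0.05],0.5],[[0,0,0],[0,0,-0.08],0.5],[[0,0,0],[0,0,-0.105],0.5],[[0,0,0],[0,0,-0.105],0.5],[[0,0,0],[0,0,-0.105],0.5]]'; python3 - <<'E'
from h import *
delta(453.2,51.7,110)
E
```

```text
time: 23.05
tool_pos: [413.1, -238.4, 6.0]
tcp_rot: [3.141, 0.0, 1.391]
contact_force: [-0.6, 0.5, 5.0]
grip_width: 56.4
finger_force: 30.0
time: 23.65
tool_pos: [412.8, -238.2, 110.5]
tcp_rot: [3.141, 0.0, 1.391]
contact_force: [-1.0, 0.6, -1.0]
grip_width: 56.3
finger_force: 30.0
turn [0.01 0.   0.03] shift m [ 0.2924 -0.0122  0.0005] at [ 412.8 -238.2  110.5] w 56.3
```

```bash
python3 -m handwheel '[[[0,0,0],[0.025,-0.001,0],0.5],[[0,0,0],[0.065,-0.003,0],0.5],[[0,0,0],[0.105,-0.004,0],0.5],[[0,0,0],[0.145,-0.006,0],0.5],[[0,0,0],[0.185,-0.008,0],0.5],[[0,0,0],[0.225,-0.009,0],0.5],[[0,0,0],[0.26,-0.011,0],0.5],[[0,0,0],[0.285,-0.012,0],0.5],[[0,0,0],[0.292,-0.012,0],0.5],[[0,0,0],[0.292,-0.012,0],0.5],[[0,0,0],[0.292,-0.012,0],0.5],[[0,0,0],[0.292,-0.012,0],0.5]]'; python3 - <<'E'
from h import *
c=snap('side','side8');w=cloud(c); z=w[...,2]
m=(np.hypot(w[...,0]-453,w[...,1]-52)<36)&(z>124)&(z<134); q=w[m].astype(np.float32); print(len(q),q.min(0),q.max(0))
cv2.imwrite('pics/s8z.png',cv2.resize(c['image'][90:240,130:330,::-1],None,fx=3.5,fy=3.5,interpolation=cv2.INTER_CUBIC))
delta(453.2,51.7,46)
E
```

```text
time: 24.85
tool_pos: [453.3, 50.1, 110.4]
tcp_rot: [-3.141, 0.0, 1.389]
contact_force: [0.4, 0.5, -0.1]
grip_width: 56.1
finger_force: 30.0
118 [417.69333   22.363909 124.0536  ] [483.52655  76.77422 133.81375]
turn [-0.03  0.01 -0.06] shift m [ 0.0016 -0.0004  0.0645] at [453.3  50.1 110.5] w 56.2
```

View pics/s8z.png

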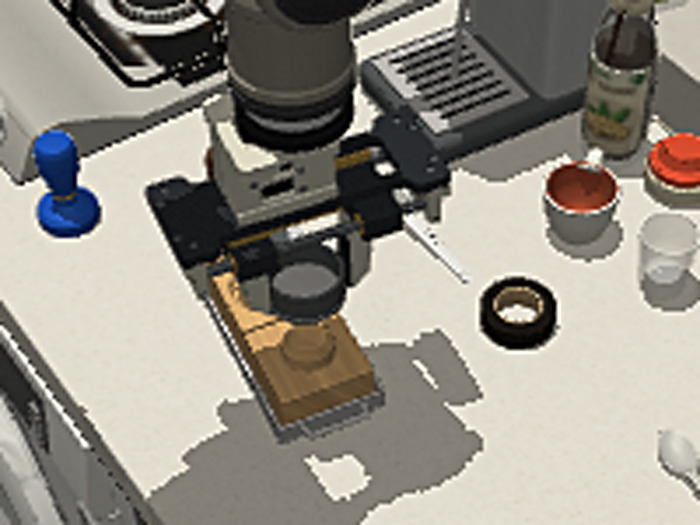

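The funnel hangs level at about (307,285) in the crop, above the post. Lowering.

```bash
python3 -m handwheel '[[[0,0,0],[0.001,0,0.02],0.5],[[0,0,0],[0.001,0,0.035],0.5],[[0,0,0],[0.001,0,0.047],0.5],[[0,0,0],[0.001,0,0.055],0.5],[[0,0,0],[0.001,0,0.06],0.5],[[0,0,0],[0.001,0,0.063],0.5],[[0,0,0],[0.001,0,0.064],0.5],[[0,0,0],[0.001,0,0.064],0.5]]'; python3 -m handwheel '[[[0,0,0],[0,0,0],0.5],[[0,0,0],[0,0,0],1],[[0,0,0],[0,0,0],1],[[0,0,0],[0,0,0],1],[[0,0,0],[0,0,0],1],[[0,0,0],[0,0,-0.03],1],[[0,0,0],[0,0,-0.07],1],[[0,0,0],[0,0,-0.11],1],[[0,0,0],[0,0,-0.15],1],[[0,0,0],[0,0,-0.15],1]]'; python3 -m handwheel '[[[0,0,0],[-0.04,0,-0.02],1],[[0,0,0],[-0.08,0,-0.04],1],[[0,0,0],[-0.12,0,-0.06],1],[[0,0,0],[-0.16,0,-0.08],1],[[0,0,0],[-0.2,0,-0.1],1],[[0,0,0],[-0.24,0,-0.1],1],[[0,0,0],[-0.28,0,-0.1],1],[[0,0,0],[-0.28,0,-0.1],1],[[0,0,0],[-0.28,0,-0.1],1],[[0,0,0],[-0.28,0,-0.1],1]]'; python3 - <<'E'
from h import *
for n in('top','side'):
  c=snap(n,n+'9');w=cloud(c); z=w[...,2]
  for nm,p,a,b in(('funnel',(453.2,51.7),60.5,72),('lev',(467,126.5),80,98),('tamper',(480.2,201),104,125)):
    m=(np.hypot(w[...,0]-p[0],w[...,1]-p[1])<36)&(z>a)&(z<b); q=w[m].astype(np.float32)
    if len(q)>20:
        A=np.c_[q[:,:2]-q[:,:2].mean(0),np.ones(len(q))]; print(n,nm,len(q),np.median(q[:,2]),cv2.minEnclosingCircle(q[:,:2].copy()),np.linalg.lstsq(A,q[:,2],rcond=None)[0])
c=load('top9');cv2.imwrite('pics/t9z.png',cv2.resize(c['image'][145:245,165:365,::-1],None,fx=4,fy=4,interpolation=cv2.INTER_CUBIC))
E
```

```text
time: 25.7
tool_pos: [453.9, 52.1, 46.9]
tcp_rot: [3.141, -0.0, 1.39]
contact_force: [-0.1, -0.2, -0.1]
grip_width: 56.4
finger_force: 30.0
time: 26.7
tool_pos: [456.5, 52.0, 201.8]
tcp_rot: [3.131, -0.001, 1.391]
contact_force: [-0.2, 0.2, -0.1]
grip_width: 91.8
finger_force: 0.0
time: 27.7
tool_pos: [403.5, -222.3, 296.2]
tcp_rot: [-3.141, -0.001, 1.391]
contact_force: [-0.5, -0.2, -0.7]
grip_width: 91.7
finger_force: 0.0
top funnel 59 65.22607 ((454.4153137207031, 52.30160140991211), 28.79368782043457) [ 1.36804314e-02 -2.23667551e-02  6.50003047e+01]
top lev 230 87.204926 ((467.7908630371094, 128.38465881347656), 28.340438842773438) [ 1.51654884e-02 -1.26157494e-02  8.72454239e+01]
top tamper 88 112.91341 ((481.326416015625, 202.4058837890625), 17.062612533569336) [3.07232333e-03 8.06090190e-02 1.12403538e+02]
side funnel 75 65.02673 ((450.18951416015625, 55.4797248840332), 29.381431579589844) [-7.12745033e-02  1.04571606e-02  6.46210066e+01]
side lev 299 88.68224 ((467.725341796875, 129.5675811767578), 29.378267288208008) [1.22016955e-02 6.12872734e-02 8.83703375e+01]
side tamper 111 113.9358 ((480.4276428222656, 200.9345703125), 17.123027801513672) [7.80430218e-02 2.29247280e-01 1.12853188e+02]
```

View pics/t9z.png

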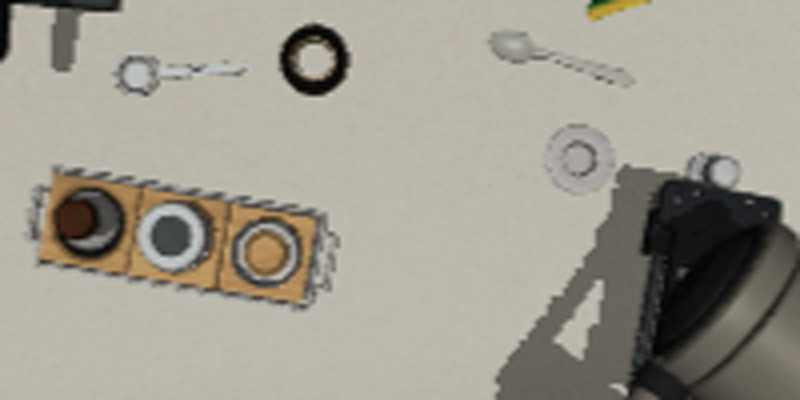

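View pics/side9.png

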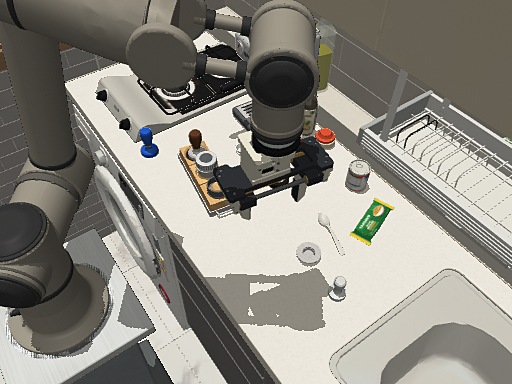

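Everything is seated: the tamper is at pad (481,202), the leveller on the basket at (467.8,128.4) with its top at 87–88 mm, and the funnel is flat round the post with its top at 65 mm. The shallow basket, small tamper and tape are still in place.

```bash
python3 -m handwheel '[[[0,0,0],[0,0,0],1],[[0,0,0],[0,0,0],1],[[0,0,0],[0,0,0],1]]'; python3 -c "
from plant import close_job; print(close_job())"
```

```text
time: 28.1
tool_pos: [403.6, -222.9, 296.8]
tcp_rot: [3.141, -0.0, 1.391]
contact_force: [0.5, -0.3, 0.2]
grip_width: 91.5
finger_force: 0.0
the job is handed in; nothing more can be done
None
```

I handed the job in at 28 s with the tamper, funnel, basket and leveller seated in their docks by my final camera measurements and the look-alikes left alone; the hand-in call returned no verdict.

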